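# Seat the tube's end plug on the spring stop and hold it for the screw

### The job

Lay the square steel tube in the two saddles of the jig with its half-inserted end plug facing the spring stop, then push the tube along so that the stop presses the plug fully home. Go on pushing gently until the stop's pointer pin stands between the two pairs of ribs on its housing (about 13 N), and never bottom the stop out. Leave the other things on the bench where they are, and finish while still holding the tube there with that steady push: I will drive the screw, so do not let go.

Things in the scene. Friction and masses are not known exactly. Their poses are not given: they have to be found in the camera images.
- tube_center (a point): Middle (half-way up and half-way along) of the loose square steel tube, 200 mm long, 30 x 30 mm, 0.2 to 0.4 kg, lying flat on the bench. Its x axis runs along the tube towards the plugged end, z is up. The other end is open and hollow.
- tube_plug_end (a point): Middle of the tube's rim at the plugged end, 100 mm along the tube's x from its middle. A black plastic end plug is stuck half-way into this end; its head (29 x 29 x 6 mm) is the outermost part: head face = rim + 20 mm - the value of joint plug.
- plug (a joint): How far the end plug has been pushed into the tube (m): 0 = standing 14 mm proud between head and rim, 0.014 = home, head against the rim. Its ribs hold it by friction: it starts to slide at about 4 N and stays where it is left.
- jig: Jig screwed to the bench: plywood base 310 x 100 mm, 12 mm thick. Origin on the bench under the seat point; x is the push direction, from the open end towards the spring stop, z up. Grey stop housing (62 mm wide, top 62 mm above the bench) from x = 139 to 189 mm. Everything lies between x = -110 and +200 mm.
- seat (a point): Point 39 mm above the jig's origin; the tube's axis runs through it along the jig's x when the tube lies in both saddles. The two aluminium saddles (22 mm long) stand at jig x = -85 and +45 mm: floors 24 mm above the bench, cheeks leaning outward from 36 mm apart at the floor to 49 mm at their top, 43 mm above the bench. Between them there is only the base board.
- stop_face (a point): Middle of the front face of the spring stop, a steel plate 50 mm wide, reaching from 18 to 58 mm above the bench; at rest 93 mm along the jig's x from the seat. It moves with the stop.
- stop (a joint): How far the spring stop is pushed in along the jig's x (m): 0 = at rest, 0.028 = bottomed out. Spring 1 N per mm (13 N at 0.013). A pointer pin on a bar over the housing moves with it: it stands clear between the two pairs of ribs on top of the housing from about 0.007 to 0.019, in their middle at 0.013.
- screwdriver: Bystander: screwdriver lying on the bench, wooden handle.
- tape: Bystander: roll of tape, 54 mm across, 24 mm high; origin under its centre.
- offcut: Bystander: dark solid steel bar offcut, 80 x 20 x 20 mm; origin under its centre.
- hammer: Bystander: hammer lying on the bench.
- wrench: Bystander: wrench lying on the bench.
- jar: Bystander: glass jar, 72 mm across, 100 mm high; origin under its centre.
- can: Bystander: tin can, 76 mm across, 110 mm high; origin under its centre.
Mind the look-alikes: they are no part of the job. Leave any blue look-alike of the part that bears tube_center alone.

How it is judged:
By the outcome, as a careful person would: the job done as asked, in the order asked, and still so for the second after the job is handed in, while the arm keeps its last pose, push and grip.
It also fails if it takes over 42 s, if anything falls off the work surface, if the arm or the gripper's body presses on something with over 40 N, if the wrist force passes 120 N, or if a joint passes its speed limit or range.

### The arm

A 6-joint arm with a two-finger parallel gripper is mounted at the origin on the work surface. World frame = base frame: x ahead of the robot, y to its left, z up, the work surface at z = 0. Lengths are in m, angles in rad, forces in N, time in s.
With the tool pointing down it reaches from about 0.25 to 0.775 m from the base axis. Payload 4 kg.
Tool frame: the origin (TCP) lies between the finger pads; the fingertips stand 14 mm ahead of it and the grasp point (between the pads) lies 5 mm behind it; z points along the fingers, y is the line along which they close (so a half turn about z gives the same grasp; the last joint's range is limited). The gripper opens to 94 mm and grips with 3 to 60 N. Pads are 16 mm wide; open, the fingers measure 119 mm over their backs; the gripper's body (75 mm by 177 mm) begins 78 mm behind the grasp point.
Start: joints at [1.151, 0.087, 1.371, -0, 1.684, -0.103], TCP at [0.171, 0.523, 0.22] pointing down, gripper open.
Joint ranges: [-3.1, 3.1], [-0.76, 2.03], [0.27, 2.55], [-1.08, 4.22], [0.17, 2.65], [-2.57, 2.57]. Speed limits (rad/s): [2.79, 2.79, 3.14, 3.14, 3.14, 3.14].

### API

Orientations are given as [roll, pitch, yaw] about the fixed x, y, z axes, in that order (R = Rz(yaw) Ry(pitch) Rx(roll)).
In Python, from bench import robot, snapshot gives the robot as it stands.
- The arm moves only by the tool carry_out, never from a script. Its argument "motion" is text: rows parted by semicolons, each of 4 numbers parted by spaces: the shift along the tool's x, y, z each as a share of 0.15 m, from -1 to 1, then the turn about the tool's z as a share of 180 degrees, from -1 to 1. A call has exactly 8 rows; each row is the pose to reach, as a shift and turn from the pose commanded when the call began, along the tool's axes at that moment, turning the shorter way round; what a row does not reach only later rows make up. A row lasts 1/10 s, in which the tool goes at most 50 mm and 8.59 degrees, less where a joint would pass 70% of its speed; a pose out of reach is approached as far as the arm can. A call with a number of a shift or a turn outside -1 to 1 is refused whole. A call with a gripper value outside its range is refused whole. "grip" is the opening, from -1 (shut) to 1 (fully open), set as the call begins (left out, the last holds). The fingers move at their own pace and stop on an object; the grip force is fixed at half the most. Time passes only in rows, so rows that repeat a pose let the fingers close, or fill a call up. It gives the time, the measured TCP pose, the force, the opening and the grip force at its end, in the units of the state.
- robot.get_obs(): the state, without advancing time (a new reading comes with each control period).
- snapshot(name): name is "scene" or "side" or "wrist"; returns a dict with "image" (384x512x3 uint8, red, green, blue), "fx", "fy", "cx", "cy" (pixels), "pose" (4x4, takes a point from camera to world coordinates); the wrist camera has in their place "hand_eye" (4x4, takes a point from camera to tool coordinates, whose origin is the TCP and whose axes are the flange's). Camera axes: x right, y up, looking along -z (the intrinsics and any distortion apply to the point x, -y, -z); pixel columns grow to the right and rows downward; lengths in m; the calibration is good to about 2 mm. A picture is of the moment at which its call begins: read the wrist's pose just before it. There is no depth.
- robot.close_job(): hands the job in; it is judged then, once.
The state is a dict: "time": time; "joint_positions": joint angles; "qvel": joint speeds; "joint_torque": joint torques, N m; "tool_pos": TCP position; "ee_rot": TCP orientation; "wrist_force": force on the tool from outside, world axes, zero at the start; "wrist_torque": the same for the moment, N m; "width": finger opening in m; "finger_force": force on a finger pad.
Only numpy, scipy, OpenCV 4.12 (cv2) and the standard library are available. Lean on these libraries where they do the work, as an engineer would, in place of code of your own. Each camera call takes 0.05 s, during which the arm holds its last target. There are 200 camera calls.

## Working session

There is one attempt and no reset: what is moved stays moved. The work goes in short steps, Python scripts to look and compute and a tool call to move; the robot and the scene stay as the last step left them, time stands still between calls to the robot, and variables do not carry over. Pictures are saved under pics/ and viewed, at most 10 in all, crops included, and the job is handed in when it is done.

Besides the shell and the picture viewer there is one more tool, called after "Request:" by a JSON object that holds its "name" and its "arguments". carry_out: Moves the arm, as the interface text tells. Shift numbers are shares of 0.15 m and turn numbers shares of 180 degrees, none past 1 either way. Its arguments: {"type":"object","properties":{"motion":{"type":"string"},"grip":{"type":"number"}},"required":["motion"]}

```bash
mkdir -p pics
cat > h.py <<'E'
import numpy as np, cv2, pickle
from bench import robot, snapshot
def take(n,f):
    o=robot.get_obs(); s=snapshot(n); s['obs']=o
    cv2.imwrite(f'pics/{f}.png',s['image'][:,:,::-1]); pickle.dump(s,open(f'{f}.pkl','wb')); return s
def load(f): return pickle.load(open(f'{f}.pkl','rb'))
def rpy(r):
    from scipy.spatial.transform import Rotation as R
    return R.from_euler('xyz',r).as_matrix()
def cam(s):
    if 'pose' in s: return np.array(s['pose'])
    T=np.eye(4);T[:3,:3]=rpy(s['obs']['ee_rot']);T[:3,3]=s['obs']['tool_pos'];return T@np.array(s['hand_eye'])
def ray(s,u,v,z):
    P=cam(s);d=P[:3,:3]@np.array([(u-s['cx'])/s['fx'],-(v-s['cy'])/s['fy'],-1.]);o=P[:3,3]
    return o+d*(z-o[2])/d[2]
def proj(s,p):
    P=cam(s);q=P[:3,:3].T@(np.array(p)-P[:3,3]);return s['cx']+s['fx']*q[0]/-q[2], s['cy']-s['fy']*q[1]/-q[2]
E
python3 - <<'E'
from h import *
a=[take(n,n+'0') for n in('scene','side','wrist')]
for s in a: print({k:(np.round(v,3).tolist()) for k,v in s.items() if k not in('image','obs')})
print(robot.get_obs())
cv2.imwrite('pics/m.png',np.vstack([np.hstack([cv2.resize(x['image'][:,:,::-1],(400,300)) for x in a[1:]]),np.zeros((1,800,3),np.uint8)]))
E
```

```text
{'fx': 406.723, 'fy': 406.723, 'cx': 250.615, 'cy': 184.079, 'pose': [[0.611, -0.484, 0.627, 1.298], [0.792, 0.377, -0.481, -0.554], [-0.004, 0.79, 0.613, 0.775], [0.0, 0.0, 0.0, 1.0]]}
{'fx': 440.529, 'fy': 440.529, 'cx': 248.683, 'cy': 197.901, 'pose': [[0.908, 0.237, -0.346, 0.042], [-0.42, 0.533, -0.735, -1.041], [0.01, 0.812, 0.583, 0.902], [0.0, 0.0, 0.0, 1.0]]}
{'fx': 299.54, 'fy': 299.54, 'cx': 261.202, 'cy': 196.926, 'hand_eye': [[0.0, 0.97, 0.244, 0.07], [1.0, 0.0, -0.001, -0.0], [-0.001, 0.244, -0.97, -0.164], [0.0, 0.0, 0.0, 1.0]]}
{'time': 0.15, 'joint_positions': array([ 1.15088442e+00,  8.78143703e-02,  1.37189547e+00, -3.77811141e-05,
        1.68359051e+00, -1.03089716e-01]), 'qvel': array([ 3.15644183e-05, -9.34024586e-04, -5.68643236e-03,  7.12759256e-04,
       -7.43678657e-04,  9.66361348e-04]), 'joint_torque': array([ 1.11743975e-03, -3.40643263e+01, -3.02792966e+01,  7.18161254e-02,
        3.05512652e-02, -1.09767332e-04]), 'tool_pos': array([0.17120159, 0.52226201, 0.218563  ]), 'ee_rot': array([-3.13989015e+00, -1.38386079e-04,  2.82476612e+00]), 'wrist_force': array([ 0.23229266, -0.35117035,  0.13049228]), 'wrist_torque': array([0.04810584, 0.01381188, 0.04877386]), 'finger_force': 0.0, 'width': 0.0939695793293534}
```

View pics/scene0.png

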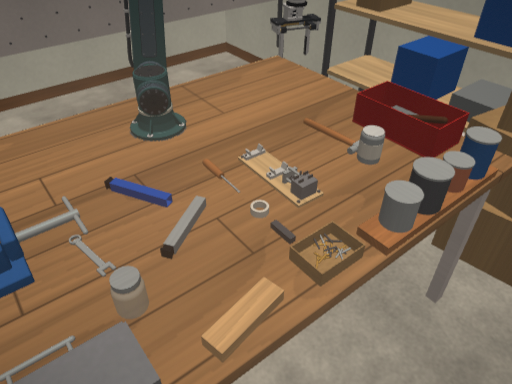

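View pics/m.png

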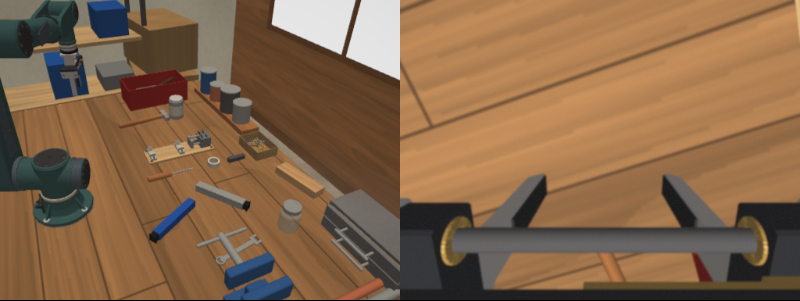

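Candidates in the scene picture: the grey tube at (185,226) with a dark end at (168,248), the blue look-alike tube at (140,191), and the small dark offcut at (283,231). The wooden block (245,315) doesn't match. By the description I choose the grey one. The jig is at (280,175), with its stop at (302,184). Next, one close crop of both.

Run:
```python
from h import *
a=load('scene0');b=load('side0')
def crop(s,x,y,w,h): return cv2.resize(s['image'][y:y+h,x:x+w,::-1],(400,300),interpolation=cv2.INTER_CUBIC)
cv2.imwrite('pics/c.png',np.vstack([np.hstack([crop(a,150,185,100,75),crop(b,235,222,100,75)]),np.hstack([crop(a,230,140,100,75),crop(b,180,150,100,75)])]))
for n,u,v in [('open',200,203),('plug',168,248)]: print(n,ray(a,u,v,.015))
for n,u,v in [('open',254,240),('plug',316,262)]: print(n,ray(b,u,v,.015))
for n,u,v in [('saddleL',254,155),('stop',302,184),('base corner',320,196)]: print(n,ray(a,u,v,.03))
```

```text
open [ 0.50241167 -0.12695874  0.015     ]
plug [ 0.60211682 -0.28465814  0.015     ]
open [ 0.49147088 -0.12919145  0.015     ]
plug [ 0.61314478 -0.28877942  0.015     ]
saddleL [0.42034725 0.1343637  0.03      ]
stop [0.63089983 0.15151243 0.03      ]
base corner [0.70376751 0.15349586 0.03      ]
```

View pics/c.png

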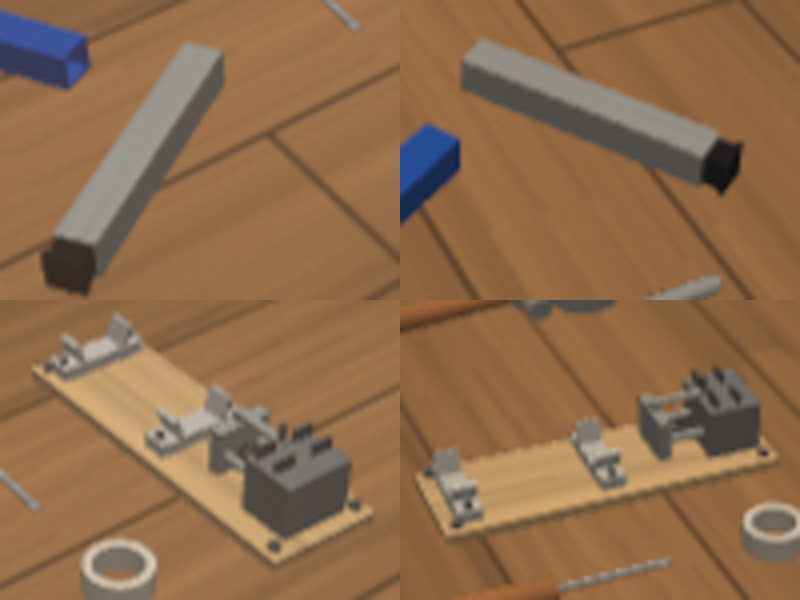

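The crop shows the bare grey tube with its black plug standing proud at scene (166,250) / side (315,262). The jig's stop housing is at its +x end, scene (303,185), and the stop faces the saddles. The choice is confirmed.

Run:
```python
from h import *
a=load('scene0');b=load('side0')
A=[(196.25,196),(205.75,198.75),(163.75,243.75),(175,246.5)]
B=[(250.5,237.5),(255.75,231.75),(310.5,261.5),(314.75,255.75)]
for s,P in((a,A),(b,B)):
    q=np.array([ray(s,u,v,.03) for u,v in P]);print(np.round(q,4).tolist())
    o=q[:2].mean(0);p=q[2:].mean(0);print('ctr',(o+p)/2,'len',np.linalg.norm(p-o),'yaw',np.degrees(np.arctan2(*(p-o)[1::-1])))
for s,P in((a,[(238.25,157.5),(298.75,205.5),(323,193.25)]),(b,[(184.25,194.5),(192.5,208.75),(274.5,188.75)])):
    print(np.round([ray(s,u,v,.012) for u,v in P],4).tolist())
o=robot.get_obs();print(rpy(o['ee_rot']).round(3).tolist())
```

```text
[[0.4851, -0.1274, 0.03], [0.5123, -0.1125, 0.03], [0.5964, -0.2914, 0.03], [0.6221, -0.2737, 0.03]]
ctr [ 0.55395699 -0.20123588  0.03      ] len 0.19664968308284614 yaw -55.794712635329354
[[0.4791, -0.13, 0.03], [0.5052, -0.1122, 0.03], [0.5903, -0.2934, 0.03], [0.6139, -0.2781, 0.03]]
ctr [ 0.54712923 -0.20340718  0.03      ] len 0.19796200286632837 yaw -56.264055241141456
[[0.3786, 0.1003, 0.012], [0.6824, 0.092, 0.012], [0.6858, 0.1868, 0.012]]
[[0.3738, 0.191, 0.012], [0.3732, 0.1009, 0.012], [0.6786, 0.0942, 0.012]]
[[-0.95, 0.312, -0.001], [0.312, 0.95, -0.002], [0.0, -0.002, -1.0]]
```

Request:
{"name": "carry_out", "arguments": {"motion": "-0.24 -0.24 0 0; -0.48 -0.48 0 0; -0.72 -0.71 0 0; -0.98 -0.95 0 0; -0.98 -0.95 0 0; -0.98 -0.95 0 0; -0.98 -0.95 0 0; -0.98 -0.95 0 0", "grip": 1}}

```text
time: 0.95
tool_pos: [0.266, 0.3425, 0.2193]
ee_rot: [-3.142, -0.001, 2.827]
wrist_force: [-0.0, 0.0, 0.0]
width: 0.0941
finger_force: 0.0
```

Request:
{"name": "carry_out", "arguments": {"motion": "-0.24 -0.24 0 0; -0.48 -0.48 0 0; -0.72 -0.71 0 0; -0.98 -0.95 0 0; -0.98 -0.95 0 0; -0.98 -0.95 0 0; -0.98 -0.95 0 0; -0.98 -0.95 0 0"}}

```text
time: 1.75
tool_pos: [0.3613, 0.162, 0.2194]
ee_rot: [3.141, -0.001, 2.828]
wrist_force: [0.9, -0.1, -1.1]
width: 0.0938
finger_force: 0.0
```

Request:
{"name": "carry_out", "arguments": {"motion": "-0.24 -0.24 0 0; -0.48 -0.48 0 0; -0.72 -0.71 0 0; -0.98 -0.95 0 0; -0.98 -0.95 0 0; -0.98 -0.95 0 0; -0.98 -0.95 0 0; -0.98 -0.95 0 0"}}

```text
time: 2.55
tool_pos: [0.4568, -0.0191, 0.2197]
ee_rot: [3.141, 0.0, 2.828]
wrist_force: [1.0, 1.1, -0.9]
width: 0.0939
finger_force: 0.0
```

Request:
{"name": "carry_out", "arguments": {"motion": "-0.24 -0.24 0 0.04; -0.48 -0.48 0 0.08; -0.72 -0.71 0 0.12; -0.98 -0.95 0 0.16; -0.98 -0.95 0 0.21; -0.98 -0.95 0 0.21; -0.98 -0.95 0 0.21; -0.98 -0.95 0 0.21"}}

```text
time: 3.35
tool_pos: [0.5524, -0.2004, 0.2202]
ee_rot: [3.141, 0.001, 2.169]
wrist_force: [-0.6, -0.5, 1.0]
width: 0.0935
finger_force: 0.0
```

Run:
```python
from h import *
s=take('wrist','w1')
for p in [(0.55,-0.202,.03),(.494,-.12,.03),(.606,-.285,.03)]: print(np.round(proj(s,p),1))
```

```text
[258.6 181.5]
[258.3  94.7]
[258.3 257.9]
```

View pics/w1.png

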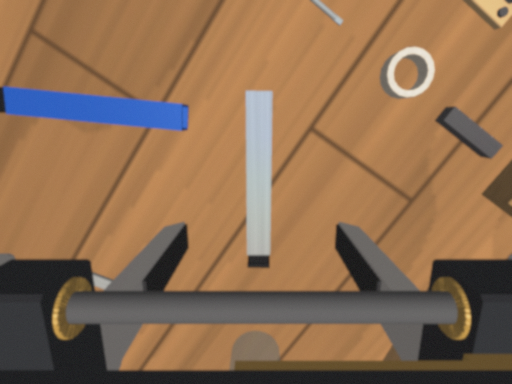

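The wrist view shows the tube centred between the fingers: open end at (259,90), rim at (259,256), black plug head below it.

Run:
```python
from h import *
s=load('w1');im=s['image'].astype(int)
m=((im.min(2)>110)&(im.max(2)-im.min(2)<50)).astype(np.uint8);m[:,:220]=0;m[:,300:]=0;m[275:]=0
ys,xs=np.nonzero(m);print(ys.min(),ys.max())
f=lambda v:np.mean(xs[ys==v])+.5*0
for v in(100,170,240):print(v,f(v),xs[ys==v].min(),xs[ys==v].max())
o=ray(s,f(100)+(ys.min()-100)*(f(240)-f(100))/140,ys.min(),.03);r=ray(s,f(240),ys.max()+.5,.03)
c=(o+r)/2;print(o,r,c,np.linalg.norm(o-r),np.degrees(np.arctan2(*(r-o)[1::-1])))
ob=robot.get_obs();R=rpy(ob['ee_rot']);print(ob['tool_pos'],np.degrees(ob['ee_rot']),'shift',R.T@(np.array([c[0],c[1],.019])-ob['tool_pos'])/.15)
```

```text
90 255
100 258.5 245 272
170 258.5 246 271
240 258.5 247 270
[ 0.49134002 -0.11573473  0.03      ] [ 0.60431264 -0.2821201   0.03      ] [ 0.54782633 -0.19892742  0.03      ] 0.20111415419314935 -55.82421435326526
[ 0.55238542 -0.20054276  0.2202804 ] [1.79957380e+02 4.34780978e-02 1.24264565e+02] shift [ 0.0270305  -0.02005402  1.34183469]
```

Request:
{"name": "carry_out", "arguments": {"motion": "0.02 -0.01 0.2 0; 0.02 -0.01 0.45 0; 0.02 -0.01 0.7 0; 0.02 -0.01 0.9 0; 0.02 -0.01 0.9 0; 0.02 -0.01 0.9 0; 0.02 -0.01 0.9 0; 0.02 -0.01 0.9 0"}}

```text
time: 4.2
tool_pos: [0.5511, -0.2011, 0.0874]
ee_rot: [3.139, 0.004, 2.166]
wrist_force: [0.3, -0.7, -0.7]
width: 0.0943
finger_force: 0.0
```

Request:
{"name": "carry_out", "arguments": {"motion": "0 0 0.15 0; 0 0 0.3 0; 0 0 0.4 0; 0 0 0.43 0; 0 0 0.43 0; 0 0 0.43 0; 0 0 0.43 0; 0 0 0.43 0"}}

```text
time: 5.0
tool_pos: [0.5503, -0.2008, 0.0211]
ee_rot: [3.141, 0.002, 2.165]
wrist_force: [0.3, 0.3, 0.3]
width: 0.0942
finger_force: 0.0
```

Request:
{"name": "carry_out", "arguments": {"motion": "0 0 0 0; 0 0 0 0; 0 0 0 0; 0 0 0 0; 0 0 0 0; 0 0 0 0; 0 0 0 0; 0 0 0 0", "grip": -1}}

```text
time: 5.8
tool_pos: [0.5496, -0.2005, 0.0199]
ee_rot: [3.142, -0.0, 2.165]
wrist_force: [0.6, 0.0, -0.2]
width: 0.0335
finger_force: 0.0
```

Request:
{"name": "carry_out", "arguments": {"motion": "0 0 0 0; 0 0 0 0; 0 0 0 0; 0 0 0 0; 0 0 0 0; 0 0 -0.05 0; 0 0 -0.2 0; 0 0 -0.4 0"}}

```text
time: 6.6
tool_pos: [0.5481, -0.1994, 0.0783]
ee_rot: [-3.14, -0.005, 2.165]
wrist_force: [0.8, -0.2, -2.4]
width: 0.0301
finger_force: 30.0
```

Request:
{"name": "carry_out", "arguments": {"motion": "0 0 -0.2 0; 0 0 -0.5 0; 0 0 -0.5 0; 0 0 -0.5 0; 0 0 -0.5 0; 0 0 -0.5 0; 0 0 -0.5 0; 0 0 -0.5 0"}}

```text
time: 7.4
tool_pos: [0.5491, -0.2003, 0.1536]
ee_rot: [-3.14, -0.002, 2.165]
wrist_force: [-0.4, -0.5, -2.4]
width: 0.0296
finger_force: 30.0
```

Run:
```python
from h import *
s=take('wrist','w2');a=take('scene','s2')
print(s['obs']['tool_pos'],s['obs']['ee_rot'],s['obs']['width'],s['obs']['finger_force'],s['obs']['wrist_force'],s['obs']['wrist_torque'])
cv2.imwrite('pics/m2.png',np.hstack([cv2.resize(x['image'][:,:,::-1],(400,300)) for x in (s,a)]))
```

```text
[ 0.54908768 -0.20027173  0.15359515] [-3.14048876e+00 -2.10427564e-03  2.16503067e+00] 0.02956559418026212 29.999346435070038 [-0.41091878 -0.47068393 -2.44397161] [-0.05231582  0.0115691  -0.03871102]
```

View pics/m2.png

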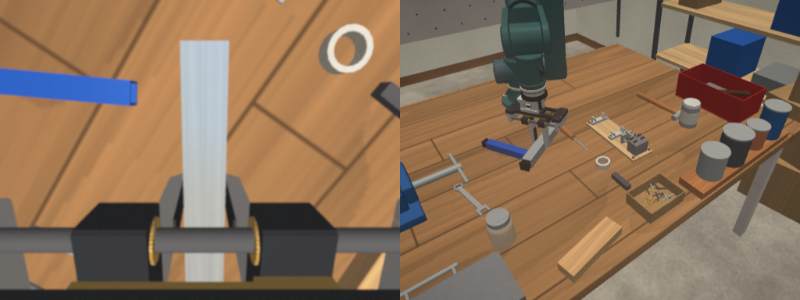

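The tube is held level and centred in the grip, with the blue tube untouched. Next I carry it over the jig.

Request:
{"name": "carry_out", "arguments": {"motion": "0.2 0.07 0 0; 0.5 0.18 0 0; 0.8 0.28 0 0; 1 0.35 0 0; 1 0.35 0 0; 1 0.35 0 0; 1 0.35 0 0; 1 0.35 0 0"}}

```text
time: 8.3
tool_pos: [0.5094, -0.0479, 0.1549]
ee_rot: [-3.141, 0.0, 2.163]
wrist_force: [-0.2, 0.8, -2.0]
width: 0.0297
finger_force: 30.0
```

Request:
{"name": "carry_out", "arguments": {"motion": "0.2 0.07 0 0; 0.5 0.18 0 0; 0.8 0.28 0 0; 1 0.35 0 0; 1 0.35 0 0; 1 0.35 0 0; 1 0.35 0 0; 1 0.35 0 0"}}

```text
time: 9.1
tool_pos: [0.4691, 0.1056, 0.1549]
ee_rot: [-3.141, 0.0, 2.163]
wrist_force: [-0.1, -0.3, -3.0]
width: 0.0298
finger_force: 30.0
```

Request:
{"name": "carry_out", "arguments": {"motion": "0.1 0 0 -0.04; 0.2 0 0 -0.08; 0.31 0 0 -0.12; 0.31 0 0 -0.16; 0.31 0 0 -0.2; 0.31 0 0 -0.24; 0.31 0 0 -0.28; 0.31 0 0 -0.303"}}

```text
time: 9.9
tool_pos: [0.443, 0.1443, 0.1549]
ee_rot: [-3.141, -0.0, 3.119]
wrist_force: [0.6, 0.0, -2.7]
width: 0.0298
finger_force: 30.0
```

Request:
{"name": "carry_out", "arguments": {"motion": "0 0 0 0; 0 0 0 0; 0 0 0 0; 0 0 0 0; 0 0 0 0; 0 0 0 0; 0 0 0 0; 0 0 0 0"}}

```text
time: 10.7
tool_pos: [0.4426, 0.1454, 0.155]
ee_rot: [3.141, 0.0, 3.117]
wrist_force: [2.0, 0.7, -1.3]
width: 0.0299
finger_force: 30.0
```

Run:
```python
from h import *
s=take('wrist','w3');a=take('scene','s3');b=take('side','d3')
print(s['obs']['tool_pos'],s['obs']['ee_rot'])
c=lambda s,x,y,w,h:cv2.resize(s['image'][y:y+h,x:x+w,::-1],(400,300),interpolation=cv2.INTER_CUBIC)
cv2.imwrite('pics/m3.png',np.vstack([cv2.resize(s['image'][:288,:,::-1],(800,450)),np.hstack([c(a,215,110,128,96),c(b,165,130,128,96)])[:150]]))
cv2.imwrite('pics/m3.png',np.vstack([np.hstack([c(s,0,0,512,384),np.zeros((300,400,3),np.uint8)]),np.hstack([c(a,215,110,128,96),c(b,165,130,128,96)])]))
```

```text
[0.44257427 0.14543179 0.154981  ] [3.14149623e+00 6.28091518e-05 3.11699612e+00]
```

View pics/w3.png

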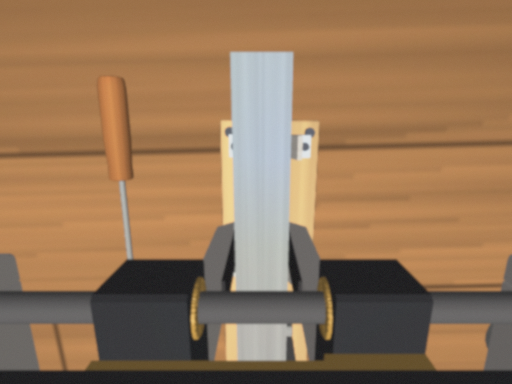

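View pics/m3.png

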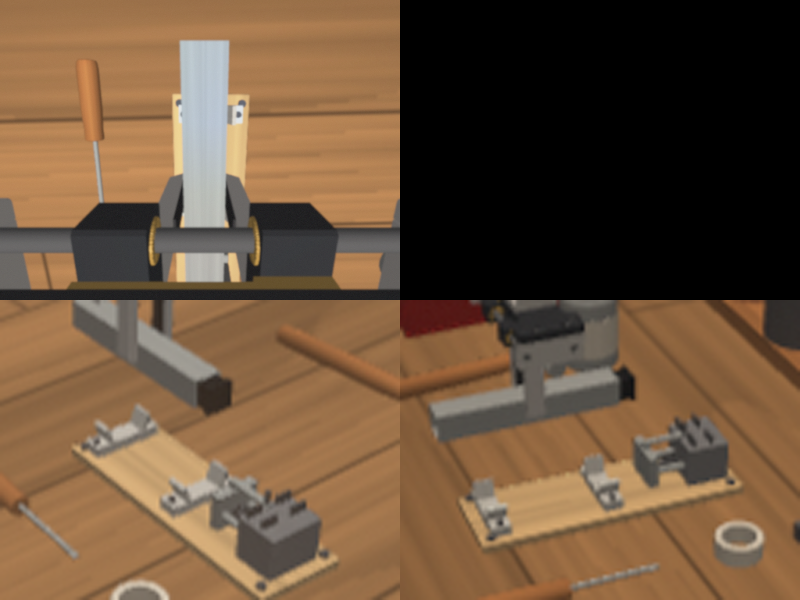

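The wrist view shows the base end corners at (221,121) and (318,121), with the tube (232–292 at its open end, v=53) lying over it nearly parallel.

Run:
```python
from h import *
s=load('w3');im=s['image'].astype(int)
m=(im[:,:,0]>185)&(im[:,:,1]>145)&(im[:,:,2]<170)&(im[:,:,1]-im[:,:,2]>35)
for v in(124,130,170,190,200,210):
    x=np.nonzero(m[v])[0];x=x[(x>205)&(x<330)];l,r=ray(s,x.min()-.5,v,.012),ray(s,x.max()+.5,v,.012);print(v,x.min(),x.max(),l[:2].round(4),r[:2].round(4),((l+r)/2)[:2].round(4))
ys=np.nonzero(m[:,225])[0];print('top',ys.min(),ray(s,225,ys.min()-.5,.012), ray(s,315,np.nonzero(m[:,315])[0].min()-.5,.012))
# tube top face z
z=s['obs']['tool_pos'][2]-.004+.015
for v in(53,56):print('tube end',ray(s,262,v,z))
for v in (70,200):
    g=(im[v].min(1)>125)&(im[v].max(1)-im[v].min(1)<60);x=np.nonzero(g[225:300])[0]+225;print(x.min(),x.max(),ray(s,(x.min()+x.max())/2,v,z))
```

```text
124 220 319 [0.3737 0.1053] [0.3761 0.205 ] [0.3749 0.1551]
130 220 318 [0.3795 0.105 ] [0.382  0.2041] [0.3807 0.1545]
170 221 316 [0.4199 0.1036] [0.4224 0.203 ] [0.4211 0.1533]
190 221 315 [0.4411 0.1024] [0.4436 0.2023] [0.4424 0.1524]
200 222 314 [0.452  0.1028] [0.4545 0.2015] [0.4532 0.1522]
210 222 314 [0.4631 0.1022] [0.4655 0.2017] [0.4643 0.152 ]
top 119 [0.36852535 0.11106317 0.012     ] [0.3726438 0.200442  0.012    ]
tube end [0.34095034 0.14797907 0.165981  ]
tube end [0.34225335 0.14794793 0.165981  ]
230 292 [0.34840103 0.14732356 0.165981  ]
233 289 [0.41254586 0.14573848 0.165981  ]
```

Run:
```python
from h import *
for f,(x0,x1,y0,y1) in (('scene0',(230,330,140,215)),('side0',(175,285,165,215))):
    s=load(f);im=s['image'].astype(int)
    m=np.zeros(im.shape[:2],np.uint8);r,g,b=im[y0:y1,x0:x1].transpose(2,0,1)
    m[y0:y1,x0:x1]=(r>160)&(g>125)&(g-b>35)&(r-g<55)
    m=cv2.morphologyEx(m,cv2.MORPH_OPEN,np.ones((2,2)))
    n,l,st,_=cv2.connectedComponentsWithStats(m);k=1+st[1:,4].argmax()
    ys,xs=np.nonzero(l==k);P=np.array([ray(s,u,v,.012)[:2] for u,v in zip(xs,ys)],np.float32)
    print(f,st[k],cv2.minAreaRect(P),cv2.boxPoints(cv2.minAreaRect(P)).round(4).tolist())
# project wrist-based base corners
    t=np.radians(-1.9);d=np.array([np.cos(t),np.sin(t)]);n_=np.array([-d[1],d[0]]);c=np.array([.373,.1551])
    for q in (c+.05*n_,c-.05*n_,c-.05*n_+.31*d,c+.05*n_+.31*d): print(np.round(proj(s,[*q,.012]),1))
```

```text
scene0 [242 153  82  54 875] ((0.5412326455116272, 0.14552606642246246), (0.09990498423576355, 0.2929672598838806), 88.21258544921875) [[0.39329999685287476, 0.10019999742507935], [0.6861000061035156, 0.09099999815225601], [0.6891999840736389, 0.19089999794960022], [0.39640000462532043, 0.20000000298023224]]
[261.9 146.6]
[238.1 156. ]
[299.2 204.9]
[324.6 192. ]
side0 [196 182  75  27 782] ((0.525916337966919, 0.14138266444206238), (0.0988822877407074, 0.2719869315624237), 87.9472885131836) [[0.3882000148296356, 0.09679999947547913], [0.660099983215332, 0.08709999918937683], [0.6636000275611877, 0.1859000027179718], [0.3917999863624573, 0.195700004696846]]
[183.2 192.3]
[191.6 208.2]
[275.1 188.5]
[263.5 174.5]
```

Request:
{"name": "carry_out", "arguments": {"motion": "0 0.033 0.1 0.003; 0 0.033 0.25 0.003; 0 0.033 0.4 0.003; 0 0.033 0.5 0.003; 0 0.033 0.54 0.003; 0 0.033 0.54 0.003; 0 0.033 0.54 0.003; 0 0.033 0.54 0.003"}}

```text
time: 11.65
tool_pos: [0.4437, 0.1505, 0.0753]
ee_rot: [3.141, 0.002, 3.108]
wrist_force: [-1.2, 0.2, -2.6]
width: 0.0297
finger_force: 30.0
```

Run:
```python
from h import *
s=take('wrist','w4');a=take('scene','s4');b=take('side','d4')
print(s['obs']['tool_pos'],s['obs']['ee_rot'])
im=s['image'].astype(int)
c=lambda s,x,y,w,h:cv2.resize(s['image'][y:y+h,x:x+w,::-1],(400,300),interpolation=cv2.INTER_CUBIC)
cv2.imwrite('pics/m4.png',np.vstack([np.hstack([c(s,160,20,256,192),c(s,0,0,512,384)]),np.hstack([c(a,220,120,112,84),c(b,170,140,112,84)])]))
m=(im[:,:,0]>185)&(im[:,:,1]>145)&(im[:,:,2]<170)&(im[:,:,1]-im[:,:,2]>35)
for v in(90,110,130,150,170,190):
    x=np.nonzero(m[v])[0];x=x[(x>150)&(x<370)]
    if len(x)>3:
        l,r=ray(s,x.min()-.5,v,.012),ray(s,x.max()+.5,v,.012);print(v,x.min(),x.max(),l[:2].round(4),r[:2].round(4),((l+r)/2)[:2].round(4))
```

```text
[0.44366713 0.15051846 0.0752926 ] [3.14090739e+00 2.47759476e-03 3.10752691e+00]
130 199 330 [0.3781 0.106 ] [0.3814 0.2038] [0.3797 0.1549]
150 200 329 [0.3928 0.1055] [0.3961 0.2034] [0.3944 0.1545]
170 200 328 [0.4079 0.1042] [0.4113 0.203 ] [0.4096 0.1536]
190 201 327 [0.4237 0.1036] [0.427  0.2026] [0.4254 0.1531]
```

View pics/m4.png

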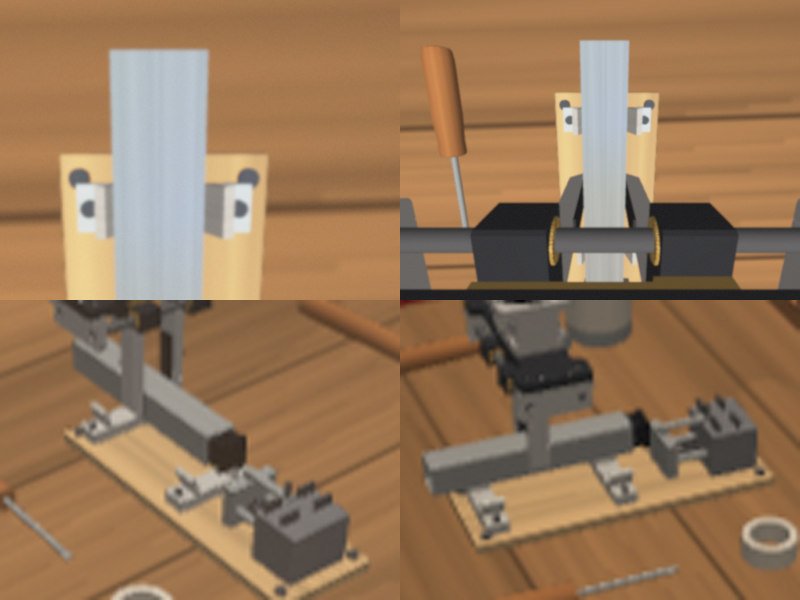

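Request:
{"name": "carry_out", "arguments": {"motion": "0.03 0.013 0 0; 0.03 0.013 0.03 0; 0.03 0.013 0.07 0; 0.03 0.013 0.11 0; 0.03 0.013 0.14 0; 0.03 0.013 0.17 0; 0.03 0.013 0.17 0; 0.03 0.013 0.17 0"}}

```text
time: 12.6
tool_pos: [0.4383, 0.1524, 0.0484]
ee_rot: [3.142, -0.0, 3.107]
wrist_force: [-0.3, -0.0, -2.9]
width: 0.0299
finger_force: 30.0
```

Request:
{"name": "carry_out", "arguments": {"motion": "0 0 0.005 0; 0 0 0.01 0; 0 0 0.015 0; 0 0 0.02 0; 0 0 0.025 0; 0 0 0.03 0; 0 0 0.035 0; 0 0 0.035 0"}}

```text
time: 13.4
tool_pos: [0.4383, 0.1524, 0.0439]
ee_rot: [3.142, 0.0, 3.108]
wrist_force: [-1.5, -0.2, 2.9]
width: 0.0297
finger_force: 30.0
```

Request:
{"name": "carry_out", "arguments": {"motion": "-0.01 0 0 0; -0.03 0 0 0; -0.05 0 0 0; -0.07 0 0 0; -0.09 0 0 0; -0.1 0 0 0; -0.1 0 0 0; -0.1 0 0 0"}}

```text
time: 14.2
tool_pos: [0.453, 0.1522, 0.0439]
ee_rot: [3.141, -0.001, 3.108]
wrist_force: [-4.7, -0.4, 5.0]
width: 0.0299
finger_force: 30.0
```

Request:
{"name": "carry_out", "arguments": {"motion": "-0.01 0 0 0; -0.02 0 0 0; -0.03 0 0 0; -0.04 0 0 0; -0.05 0 0 0; -0.06 0 0 0; -0.06 0 0 0; -0.06 0 0 0"}}

```text
time: 15.0
tool_pos: [0.4602, 0.1519, 0.0439]
ee_rot: [3.141, -0.005, 3.108]
wrist_force: [-8.4, 0.0, 8.9]
width: 0.0295
finger_force: 30.0
```

Request:
{"name": "carry_out", "arguments": {"motion": "-0.01 0 0 0; -0.02 0 0 0; -0.03 0 0 0; -0.04 0 0 0; -0.05 0 0 0; -0.06 0 0 0; -0.06 0 0 0; -0.06 0 0 0"}}

```text
time: 15.8
tool_pos: [0.4679, 0.1517, 0.0439]
ee_rot: [3.141, -0.008, 3.108]
wrist_force: [-11.7, -0.7, 11.0]
width: 0.0301
finger_force: 30.0
```

Run:
```python
from h import *
a=take('scene','s5');b=take('side','d5')
o=a['obs'];print(o['wrist_force'],o['wrist_torque'],o['tool_pos'])
c=lambda s,x,y,w,h:cv2.resize(s['image'][y:y+h,x:x+w,::-1],(400,300),interpolation=cv2.INTER_CUBIC)
cv2.imwrite('pics/m5.png',np.vstack([np.hstack([c(a,240,120,96,72),c(b,190,140,96,72)]),np.hstack([c(a,270,155,48,36),c(b,228,160,48,36)])]))
```

```text
[-11.74647327  -0.7355749   10.98275283] [ 0.04343929  2.05539458 -0.05984524] [0.46793468 0.15170337 0.04386135]
```

View pics/m5.png

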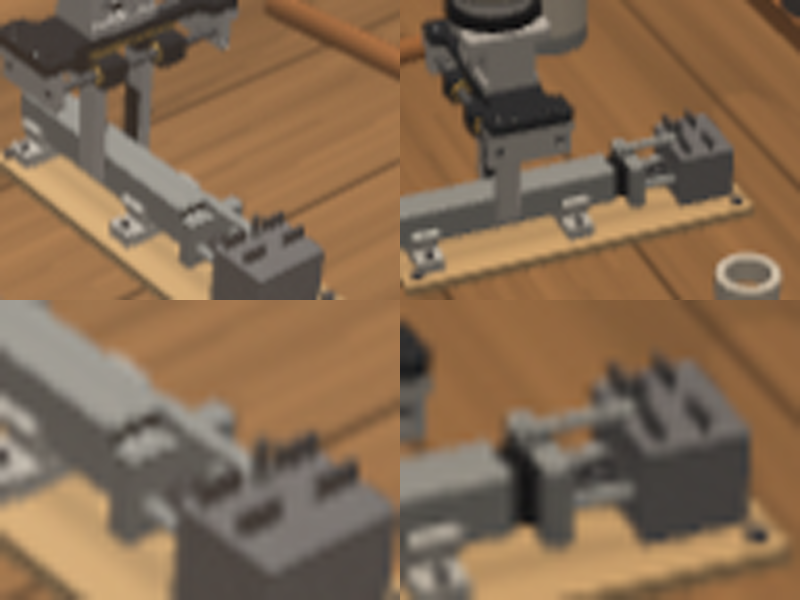

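The plug head is against the stop plate and still partly out. The downward press has grown to 11 N, so I ease it off while continuing.

Request:
{"name": "carry_out", "arguments": {"motion": "0 0 -0.004 0; 0 0 -0.008 0; 0 0 -0.008 0; 0 0 -0.008 0; -0.01 0 -0.008 0; -0.02 0 -0.008 0; -0.02 0 -0.008 0; -0.02 0 -0.008 0"}}

```text
time: 16.7
tool_pos: [0.4716, 0.1515, 0.0439]
ee_rot: [3.141, -0.006, 3.108]
wrist_force: [-8.2, 0.6, 4.1]
width: 0.0297
finger_force: 30.0
```

Request:
{"name": "carry_out", "arguments": {"motion": "-0.01 0 0 0; -0.02 0 0 0; -0.03 0 0 0; -0.03 0 -0.002 0; -0.03 0 -0.002 0; -0.03 0 -0.002 0; -0.03 0 -0.002 0; -0.03 0 -0.002 0"}}

```text
time: 17.5
tool_pos: [0.4758, 0.1513, 0.0439]
ee_rot: [3.142, -0.007, 3.108]
wrist_force: [-7.8, 0.8, 3.6]
width: 0.0301
finger_force: 30.0
```

Run:
```python
from h import *
a=take('scene','s6');b=take('side','d6')
o=a['obs'];print(o['wrist_force'],o['wrist_torque'],o['tool_pos'])
c=lambda s,x,y,w,h:cv2.resize(s['image'][y:y+h,x:x+w,::-1],(400,300),interpolation=cv2.INTER_CUBIC)
cv2.imwrite('pics/m6.png',np.vstack([np.hstack([c(load('scene0'),275,155,48,36),c(load('side0'),228,160,48,36)]),np.hstack([c(a,275,155,48,36),c(b,228,160,48,36)])]))
```

```text
[-7.78270992  0.84847738  3.62330938] [0.1082815  1.32078037 0.05045306] [0.47582137 0.15132281 0.04388187]
```

View pics/m6.png

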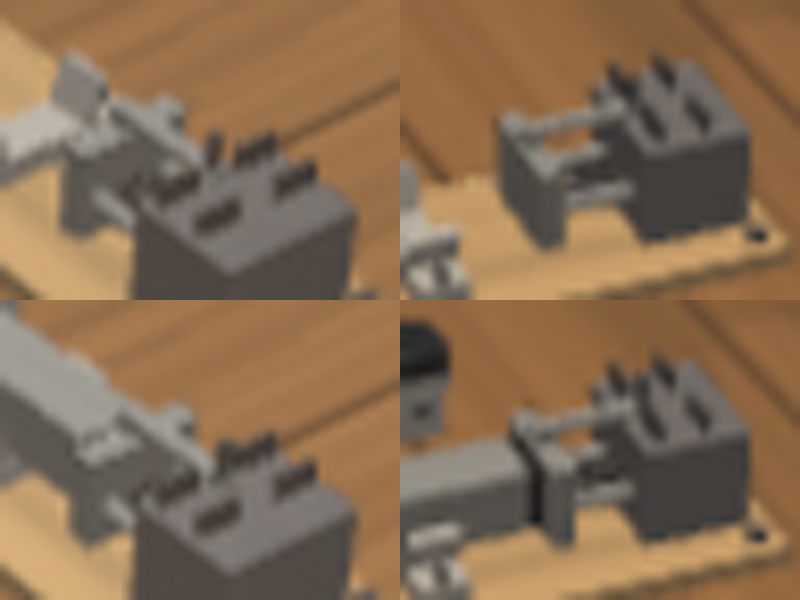

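Stop plate has moved only a few mm and the pointer is at the first rib pair, while force is flat: the plug is sliding in. I continue in small steps and track the plate numerically.

Request:
{"name": "carry_out", "arguments": {"motion": "-0.01 0 0 0; -0.02 0 0 0; -0.03 0 0 0; -0.03 0 0 0; -0.03 0 0 0; -0.03 0 0 0; -0.03 0 0 0; -0.03 0 0 0"}}

```text
time: 18.4
tool_pos: [0.4786, 0.1513, 0.0439]
ee_rot: [-3.141, -0.011, 3.108]
wrist_force: [-12.9, 1.1, 7.5]
width: 0.0297
finger_force: 30.0
```

```bash
cat > tr.py <<'E'
from h import *
import sys
t=sys.argv[1]
b=take('side','d'+t);a=take('scene','s'+t);o=b['obs'];print(o['time'],o['wrist_force'].round(1),o['tool_pos'].round(4))
d=np.array([np.cos(np.radians(-1.9)),np.sin(np.radians(-1.9)),0]);n=np.array([-d[1],d[0],0])
seat=np.array([.484,.1505,0])
# pixel per mm along jig x at plate; track patch of plate side edge / top beam
def track(f0,f1,box,p):
    s=load(f0);x,y,w,h=box
    up=lambda im:cv2.resize(im,None,fx=8,fy=8,interpolation=cv2.INTER_CUBIC)
    T=up(s['image'][y:y+h,x:x+w]);S=up(load(f1)['image'][y-5:y+h+5,x-9:x+w+9])
    r=cv2.matchTemplate(S,T,cv2.TM_CCOEFF_NORMED);_,v,_,l=cv2.minMaxLoc(r)
    mv=np.array([l[0]/8-9,l[1]/8-5]);g=(np.array(proj(s,p+.01*d))-proj(s,p))/10
    return mv,v,mv@g/(g@g)
p=seat+d*.095+[0,0,.04]
for r in sys.argv[1:]:
    # side: plate lower front corner; scene: pointer-bar end/plate corner
    print(r,'side plate',track('d5','d'+r,(243,178,8,12),p),'side rod/bar',track('d5','d'+r,(241,170,8,8),p),'housing',track('d5','d'+r,(258,170,12,12),p)[0])
E
python3 tr.py 7 6
```

```text
18.4 [-12.9   1.1   7.5] [0.4786 0.1513 0.0439]
7 side plate (array([ 1.25, -0.25]), 0.9754149913787842, np.float64(4.773597497929982)) side rod/bar (array([ 1.125, -0.25 ]), 0.9403471350669861, np.float64(4.316707266189453)) housing [0. 0.]
6 side plate (array([0.5, 0. ]), 0.9701436758041382, np.float64(1.827560926962116)) side rod/bar (array([ 0.625, -0.125]), 0.9584301710128784, np.float64(2.386798748964991)) housing [0. 0.]
```

```bash
cat >> tr.py <<'E'
import shutil
shutil.copy('side0.pkl','d0.pkl');shutil.copy('scene0.pkl','s0.pkl')
for r in sys.argv[1:]:
    print(r,*[np.round(track('d0','d'+r,bx,p)[1:],2) for bx in((243,184,10,8),(244,180,7,10),(245,184,6,8))],'scene',*[np.round(track('s0','s'+r,bx,p)[1:],2) for bx in ((282,175,8,10),(293,164,8,6))])
E
python3 tr.py 8 5 6 7|tail -4; cp d8.pkl d7b.pkl
```

```text
8 [0.96 7.06] [0.98 8.18] [1.   7.51] scene [0.89 6.96] [0.97 8.47]
5 [0.98 3.76] [0.98 3.86] [1.   3.86] scene [0.96 4.05] [0.98 4.05]
6 [0.97 4.77] [0.96 4.88] [0.99 4.77] scene [0.95 5.37] [0.98 5.37]
7 [0.96 7.06] [0.98 8.18] [1.   7.51] scene [0.89 6.96] [0.97 8.47]
```

Request:
{"name": "carry_out", "arguments": {"motion": "-0.005 0 -0.002 0; -0.01 0 -0.004 0; -0.02 0 -0.005 0; -0.03 0 -0.006 0; -0.04 0 -0.006 0; -0.04 0 -0.006 0; -0.04 0 -0.006 0; -0.04 0 -0.006 0"}}

```text
time: 19.4
tool_pos: [0.4826, 0.1511, 0.0439]
ee_rot: [-3.141, -0.016, 3.108]
wrist_force: [-15.4, 0.1, 7.8]
width: 0.0299
finger_force: 30.0
```

```bash
python3 tr.py 9; python3 -c "
from h import *
o=robot.get_obs();print(o['time'],o['wrist_torque'],o['ee_rot'],o['width'])"
```

```text
19.4 [-15.4   0.1   7.8] [0.4826 0.1511 0.0439]
9 side plate (array([ 2.125, -0.375]), 0.9650397300720215, np.float64(8.074176710376031)) side rod/bar (array([ 2. , -0.5]), 0.9061120748519897, np.float64(7.7196340688978475)) housing [0.    0.125]
9 [0.9 9.9] [ 0.97 11.48] [ 0.99 10.82] scene [0.74 9.88] [ 0.96 12.14]
19.5 [0.17257985 2.68125162 0.03571204] [-3.14105019 -0.01568525  3.10819931] 0.0300041240053489
```

Request:
{"name": "carry_out", "arguments": {"motion": "-0.005 0 -0.001 0; -0.01 0 -0.003 0; -0.015 0 -0.004 0; -0.015 0 -0.004 0; -0.015 0 -0.004 0; -0.015 0 -0.004 0; -0.015 0 -0.004 0; -0.015 0 -0.004 0"}}

```text
time: 20.3
tool_pos: [0.4843, 0.151, 0.0439]
ee_rot: [-3.141, -0.017, 3.108]
wrist_force: [-15.4, 1.0, 5.1]
width: 0.0299
finger_force: 30.0
```

Request:
{"name": "carry_out", "arguments": {"motion": "0 0 0 0; 0 0 0 0; 0 0 0 0; 0 0 0 0; 0 0 0 0; 0 0 0 0; 0 0 0 0; 0 0 0 0"}}

```text
time: 21.1
tool_pos: [0.4844, 0.151, 0.0439]
ee_rot: [-3.141, -0.017, 3.108]
wrist_force: [-16.0, 1.4, 5.2]
width: 0.0299
finger_force: 30.0
```

```bash
python3 tr.py 10
```

```text
21.1 [-16.    1.4   5.2] [0.4844 0.151  0.0439]
10 side plate (array([ 2.625, -0.375]), 0.9480985999107361, np.float64(9.901737637338147)) side rod/bar (array([ 2.375, -0.5  ]), 0.8705627918243408, np.float64(9.090304764119434)) housing [0.    0.125]
10 [ 0.86 10.92] [ 0.96 12.85] [ 0.98 12.29] scene [ 0.64 11.47] [ 0.97 13.94]
```

```bash
python3 -c "
from bench import robot
print(robot.close_job())"
```

```text
the job is handed in; nothing more can be done
None
```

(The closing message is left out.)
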